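Sort the ratchet clamps on the avionics test bench

TASK

Two ring-handled ratchet clamps are lying on the test bench. Put the one whose jaws are ratcheted shut flat in the rectangular tray, and the one whose jaws stand open flat in the round dish; leave the needle-nose pliers where they lie.

Things in the scene. Friction and masses are not known exactly. Their poses are not given: they have to be found in the camera images.
- shut_clamp_mid (a point): Ratcheted-shut clamp: rigid steel hemostat lying flat, 140 mm long, 57 over its two finger rings, about 60 g; jaws together as one straight bar, rings touching. Point: centre of the pivot block (22 mm long, 14 wide, 10 high), 5 mm above what it lies on; x to the jaw tips (60 mm ahead; rings end 79 behind), y across, z up. Grip across the 14 mm, from above, fingers opened about 40 mm.
- open_clamp_mid (a point): Open clamp: same steel hemostat, lying flat, about 60 g, jaws in a V (tips 31 mm apart), handles spread (86 mm over the rings), pivot stiff, nothing moves. Point: centre of the pivot block (22 mm long, 14 wide, 10 high), 5 mm above what it lies on; x midway between the jaws (tips 58 mm ahead; rings end 80 mm from the pivot), y across, z up. Grip across the 14 mm, from above, fingers opened about 40 mm.
- pliers_mid (a point): Needle-nose pliers, a bystander: 155 mm long, 50 mm wide, steel nose shut, two black rubber handles, no finger rings, no ratchet; lying flat among the clamps. The point is the centre of the joint, 6 mm above the bench; x points to the nose.
- tray_in (a point): Centre of the inner floor of the rectangular aluminium tray, 3 mm above the bench. The tray is fixed; 216 x 146 mm outside, 210 x 140 mm inside, walls 3 mm thick, rim 20 mm above the bench; x along its long side, z up. Empty. It stands on one side of the bench, left or right; the dish stands on the other.
- dish_in (a point): Centre of the inner floor of the round aluminium dish, 3 mm above the bench. The dish is fixed; 214 mm across the rim, flat floor 195 mm across, walls 3 mm thick, rim 20 mm above the bench. Empty.
Not all that is in view belongs to the job. What is shaped like the part that bears shut_clamp_mid but orange or yellow is not meant.

How it is judged:
At the end, for the whole second after the job is handed in: Shut clamp still and flat in the tray: pivot within 85 mm (lengthwise) and 60 mm (crosswise) of its middle and under 10 mm above its floor, no end on the rim; open clamp likewise in the dish, pivot within 80 mm of its middle; pliers within 30 mm of their start (x of shut_clamp_mid in the frame of tray_in between -0.085 and 0.085 m and y of shut_clamp_mid in the frame of tray_in between -0.06 and 0.06 m and z of shut_clamp_mid in the frame of tray_in below 0.01 m and horizontal distance between open_clamp_mid and dish_in below 0.08 m and z of open_clamp_mid in the frame of dish_in below 0.01 m and linear speed of each of shut_clamp, open_clamp below 0.02 m/s and distance of pliers_mid from where it was at the start of the episode below 0.03 m); the robot touches nothing.
It fails at once if the pliers are moved by more than 30 mm (distance of pliers_mid from where it was at the start of the episode above 0.03 m).
It also fails if it takes over 53 s, if anything falls off the work surface, if the arm or the gripper's body presses on something with over 40 N, if the wrist force passes 120 N, or if a joint passes its speed limit or range.

ROBOT

A 7-joint arm with a two-finger parallel gripper is mounted at the origin on the work surface. World frame = base frame: x ahead of the robot, y to its left, z up, the work surface at z = 0. Lengths are in m, angles in rad, forces in N, time in s.
With the tool pointing down it reaches from about 0.4 to 0.875 m from the base axis. Payload 19.3 kg.
Tool frame: the origin (TCP) lies at the very end of the fingers, on their centre line; the grasp point (between the pads) lies 19 mm behind it; z points along the fingers, y is the line along which they close (so a half turn about z gives the same grasp; the last joint's range is limited). The gripper opens to 85 mm and grips with 20 to 120 N. Pads are 22 mm wide; open, the fingers measure 114 mm over their backs; the gripper's body (76 mm by 85 mm) begins 54 mm behind the grasp point. The pads swing forward as they close: fully open they stand 13 mm farther back than shut.
Start: joints at [1.177, 0.521, -0.036, 1.599, 0.021, 1.021, -0.113], TCP at [0.199, -0.593, 0.231] pointing down, gripper open.
Joint ranges: [-2.91, 2.91], [-0.3, 2.13], [-1.5, 1.42], [0.17, 2.43], [-1.26, 4.41], [0.16, 1.93], [-2.52, 2.52]. Speed limits (rad/s): [1.89, 1.89, 2.39, 2.39, 3.01, 3.01, 3.01].

INTERFACE

Orientations are given as [roll, pitch, yaw] about the fixed x, y, z axes, in that order (R = Rz(yaw) Ry(pitch) Rx(roll)).
In Python, from workcell import bot gives the robot as it stands.
- The arm moves only by the tool carry_out, never from a script. Its argument "rows" is a list that holds one entry, the list of rows, each a list of 4 numbers: the shift along the tool's x, y, z in m, then the turn about the tool's z in degrees. In form: [[[x, y, z, twist], ...]]. A call has 1 to 12 rows; each row is the pose to reach, as a shift and turn from the pose commanded when the call began, along the tool's axes at that moment; what a row does not reach only later rows make up. A row lasts 1/12 s, in which the tool goes at most 41.7 mm and 7.16 degrees, less where a joint would pass 70% of its speed; a pose out of reach is approached as far as the arm can. A call with a gripper value outside its range is refused whole. "grip" is the finger opening in m, from 0 to 0.0854, set as the call begins (left out, the last holds). The fingers move at their own pace and stop on an object; "grip_force" is the grip in N (left out, the last holds). Time passes only in rows, so rows that repeat a pose let the fingers close. It gives the time, the measured TCP pose, the force, the opening and the grip force at its end, in the units of the state.
- bot.observe(): the state, without advancing time (a new reading comes with each control period).
- bot.grab_frame(name): name is "side" or "top" or "wrist"; returns a dict with "pixels" (384x512x3 uint8, red, green, blue), "K" (3x3 intrinsics, pixels), "pose" (4x4, takes a point from camera to world coordinates). Camera axes: x right, y down, z forward; pixel columns grow to the right and rows downward; lengths in m; the calibration is good to about 2 mm. A picture is of the moment at which its call begins. There is no depth.
- bot.job_done(): hands the job in; it is judged then, once.
Trained networks look in a picture, given as the dict that the camera call returned (one of the last four; its "shot" number tells which), for a name from the list of things; names that differ only in an ending like _2 or _b are one class to them, and where a whole thing is asked for, a point or a joint stands for the part that bears it (a point fixed in the world has none). Each returns a list of dicts, best first, with "conf" (0 to 1); they miss things now and then, are a little off and sometimes report something else, mostly with a low value. They report only what shows in the picture. A call takes as long as a camera call. They do not tell look-alikes from the thing itself.
- bot.look_for(picture, label): "position" ([column, row] in pixels, amid what is visible of it).
- bot.regions_of(picture, label): "region" (384x512 bool, what is visible of it) and "position" ([column, row] in pixels, amid what is visible of it).
- bot.spot_point(picture, label): "position" ([column, row] in pixels: a listed point, or the origin of a listed thing).
The state is a dict: "clock": time; "qpos": joint angles; "qd": joint speeds; "joint_efforts": joint torques, N m; "position": TCP position; "tool_rot": TCP orientation; "force": force on the tool from outside, world axes, zero at the start; "moment": the same for the moment, N m; "grip_width": finger opening in m; "finger_force": force on a finger pad.
Only numpy, scipy, OpenCV 4.12 (cv2) and the standard library are available. Lean on these libraries where they do the work, as an engineer would, in place of code of your own. Each camera call takes 0.05 s, during which the arm holds its last target. There are 200 camera calls.

## Working session

There is one attempt and no reset: what is moved stays moved. The work goes in short steps, Python scripts to look and compute and a tool call to move; the robot and the scene stay as the last step left them, time stands still between calls to the robot, and variables do not carry over. Pictures are saved under pics/ and viewed, at most 10 in all, crops included, and the job is handed in when it is done.

Besides the shell and the picture viewer there is one more tool, called after ">>>" as name([rows], argument=value, ...), one row to a line, values as JSON. carry_out: Moves the arm, as the interface text tells. Its arguments: {"type":"object","properties":{"rows":{"type":"array","items":{"type":"array","items":{"type":"array","items":{"type":"number"}}}},"grip":{"type":"number"},"grip_force":{"type":"number"}},"required":["rows"]}

```bash
mkdir -p pics
cat > h.py <<'E'
import numpy as np, cv2
from workcell import bot
def ray(f,px,z):
    K=np.array(f["K"]);P=np.array(f["pose"]);d=P[:3,:3]@np.linalg.inv(K)@[px[0],px[1],1];o=P[:3,3]
    return o+d*(z-o[2])/d[2]
def save(f,n): cv2.imwrite("pics/"+n,cv2.cvtColor(f["pixels"],cv2.COLOR_RGB2BGR))
Z=dict(shut_clamp_mid=.005,open_clamp_mid=.005,pliers_mid=.006,tray_in=.003,dish_in=.003)
E
python3 - <<'E'
from h import *
np.set_printoptions(precision=3,suppress=True)
f=bot.grab_frame("top");save(f,"top1.png")
for n,z in Z.items():
    for fn in (bot.spot_point,bot.look_for):
        for d in fn(f,n)[:4]: print(fn.__name__,n,round(d["conf"],2),np.round(d["position"]),ray(f,d["position"],z))
s=bot.grab_frame("side");save(s,"side1.png")
o=bot.observe();print(o["clock"],o["position"],o["tool_rot"],f["pose"])
E
```

```text
call shut_clamp_mid 0.82 [251. 169.] [ 0.503 -0.011  0.005]
call shut_clamp_mid 0.56 [308. 250.] [ 0.289 -0.168  0.005]
call shut_clamp_mid 0.87 [155. 243.] [0.296 0.241 0.005]
call shut_clamp_mid 0.78 [310. 243.] [ 0.306 -0.172  0.005]
call open_clamp_mid 0.69 [296. 176.] [ 0.49  -0.133  0.005]
call open_clamp_mid 0.8 [293. 187.] [ 0.457 -0.125  0.005]
call pliers_mid 0.93 [192. 167.] [0.506 0.151 0.006]
call pliers_mid 0.8 [194. 176.] [0.48  0.147 0.006]
call tray_in 0.97 [379. 195.] [ 0.443 -0.361  0.003]
call tray_in 0.92 [381. 194.] [ 0.444 -0.366  0.003]
call dish_in 0.69 [117. 154.] [0.537 0.36  0.003]
call dish_in 0.86 [117. 155.] [0.533 0.36  0.003]
0.6 [ 0.199 -0.592  0.231] [-3.142  0.     0.324] [[ 0.026 -0.99   0.136  0.263]
 [-1.    -0.027 -0.005 -0.004]
 [ 0.009 -0.136 -0.991  1.212]
 [ 0.     0.     0.     1.   ]]
```

```bash
python3 -c "
import cv2
i=cv2.imread('pics/top1.png')[110:300,80:450];cv2.imwrite('pics/top1c.png',cv2.resize(i,(800,411),interpolation=cv2.INTER_CUBIC))"
```

```text
(no output)
```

View pics/top1c.png

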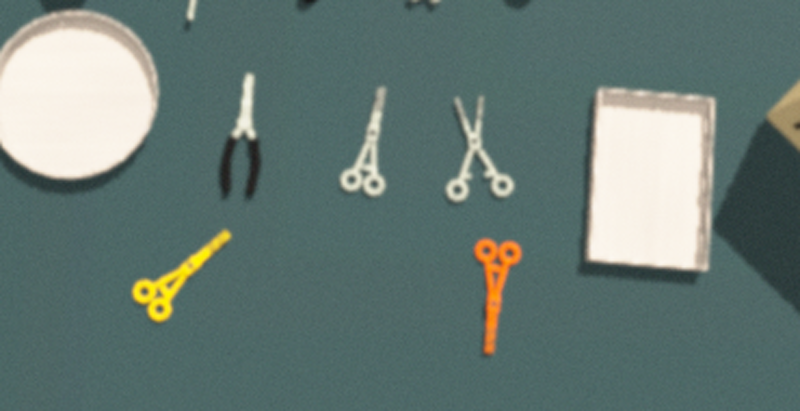

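View pics/side1.png

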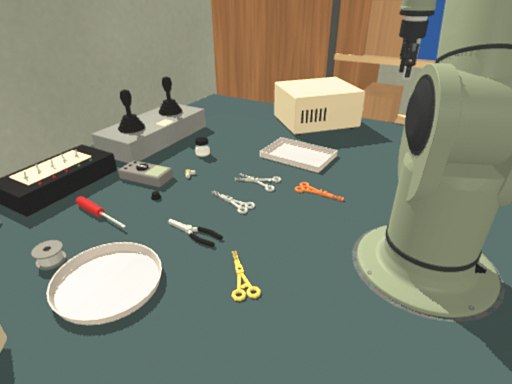

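The top view (crop scale 2.16) shows the silver shut clamp at about pixel (253,172) and the open one at (300,176). The pliers are at (192,170), the tray is on the right at (379,195), and the dish is on the left at (117,154). The yellow and orange clamps are decoys.

Run:
```python
from h import *
np.set_printoptions(precision=3,suppress=True)
f=bot.grab_frame("top")
c=lambda x,y,z=.004: ray(f,(80+x/2.162,110+y/2.162),z)
for n,a,b in (("shut",(381,88),(362,183)),("open",(469,98),(480,188)),("tray",(600,90),(587,262)),("tray2",(715,98),(706,270))):
    z=.02 if 'tray' in n else .004
    p,q=c(*a,z),c(*b,z);d=p-q;print(n,p,q,np.linalg.norm(d),np.degrees(np.arctan2(d[1],d[0])))
s=bot.grab_frame("side")
for n in Z:
    for d in bot.spot_point(s,n)[:3]: print(n,round(d["conf"],2),np.round(d["position"]),ray(s,d["position"],Z[n]))
o=bot.observe();t=np.array(o["position"])
from scipy.spatial.transform import Rotation as R
r=R.from_euler("xyz",o["tool_rot"])
print(r.inv().apply(np.array([.47,-.02,.30])-t),r.as_matrix())
```

```text
shut [ 0.556 -0.023  0.004] [ 0.433 -0.002  0.004] 0.12477141361368929 -9.64170307953439
open [ 0.546 -0.135  0.004] [ 0.431 -0.15   0.004] 0.11642410649519248 7.537452964597013
tray [ 0.558 -0.299  0.02 ] [ 0.34  -0.281  0.02 ] 0.21785794161761393 -4.572029191724316
tray2 [ 0.551 -0.444  0.02 ] [ 0.334 -0.428  0.02 ] 0.21745637869255263 -4.2061226056406005
shut_clamp_mid 0.8 [321. 192.] [ 0.292 -0.163  0.005]
shut_clamp_mid 0.61 [239. 273.] [0.323 0.218 0.005]
shut_clamp_mid 0.47 [227. 201.] [0.496 0.003 0.005]
open_clamp_mid 0.62 [254. 180.] [ 0.49  -0.131  0.005]
pliers_mid 0.68 [190. 227.] [0.508 0.146 0.006]
tray_in 0.98 [299. 156.] [ 0.443 -0.352  0.003]
dish_in 0.9 [108. 280.] [0.542 0.365 0.003]
[ 0.439 -0.457 -0.069] [[ 0.948  0.318 -0.   ]
 [ 0.318 -0.948  0.   ]
 [-0.    -0.    -1.   ]]
```

>>> carry_out([
  [[0.04,-0.039,0,2.5],[0.08,-0.077,0.003,5],[0.12,-0.115,0.006,7],[0.16,-0.154,0.01,9],[0.196,-0.19,0.013,12],[0.235,-0.227,0.016,14],[0.274,-0.265,0.018,16],[0.313,-0.303,0.02,19],[0.352,-0.34,0.023,21],[0.392,-0.378,0.026,24],[0.43,-0.416,0.03,26],[0.47,-0.454,0.031,28]],
], grip=0.04)

```text
clock: 1.95
position: [0.4295, -0.1474, 0.2076]
tool_rot: [3.141, -0.001, -0.167]
force: [1.3, -1.2, -0.4]
grip_width: 0.0401
finger_force: 0.0
```

>>> carry_out([
  [[0,0,0,0],[0,0,0,0],[0,0,0,0]],
])

```text
clock: 2.2
position: [0.4288, -0.1494, 0.2075]
tool_rot: [3.141, 0.0, -0.164]
force: [-0.9, -0.5, -0.3]
grip_width: 0.0401
finger_force: 0.0
```

```bash
cat >> h.py <<'E'
from scipy.spatial.transform import Rotation as R
np.set_printoptions(precision=4,suppress=True)
def go(x,y,z,yawdeg):
    o=bot.observe();r=R.from_euler("xyz",o["tool_rot"]);t=np.array(o["position"])
    yaw=np.degrees(o["tool_rot"][2])
    print("move",r.inv().apply(np.array([x,y,z])-t),"twist",yaw-yawdeg,"at",t,yaw,"clock",o["clock"],"q",np.array(o["qpos"]))
E
python3 - <<'E'
from h import *
f=bot.grab_frame("wrist");save(f,"w1.png")
print(f["pose"])
for n,z in Z.items():
    for d in bot.spot_point(f,n)[:3]: print(n,round(d["conf"],2),np.round(d["position"]),ray(f,d["position"],z))
go(.5,-.01,.2,-9.6)
E
```

```text
[[-0.1648 -0.9497 -0.2661  0.4969]
 [-0.9863  0.1589  0.0438 -0.1598]
 [ 0.0007  0.2697 -0.9629  0.3512]
 [ 0.      0.      0.      1.    ]]
shut_clamp_mid 0.8 [ 11. 277.] [0.329  0.2102 0.005 ]
shut_clamp_mid 0.66 [282. 261.] [ 0.2912 -0.1654  0.005 ]
open_clamp_mid 0.95 [236. 118.] [ 0.4887 -0.1381  0.005 ]
open_clamp_mid 0.7 [130. 131.] [ 0.4951 -0.0096  0.005 ]
tray_in 0.88 [426. 123.] [ 0.4456 -0.3612  0.003 ]
move [ 0.0472 -0.15    0.0075] twist 0.06645888268324285 at [ 0.4286 -0.1501  0.2075] -9.533541117316757 clock 2.5 q [ 0.3061  0.2866 -0.1209  2.0531  0.0475  0.8044 -1.5801]
```

View pics/w1.png

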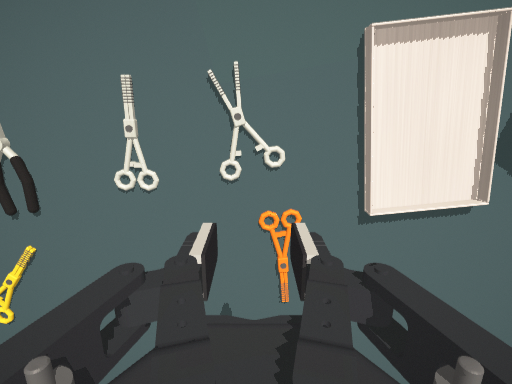

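The wrist view shows the shut clamp's pivot at (129,128), with its tip at (126,75). The open clamp's pivot is at (238,117), and the tray is on the right.

Run:
```python
from h import *
f=bot.grab_frame("wrist")
for n,m,a,b in (("shut",(129,128),(126,75),(136,179)),("open",(238,116.5),(223.5,66.5),(252,163))):
    p,q=ray(f,a,.004),ray(f,b,.004);d=p-q
    print(n,ray(f,m,.008),np.linalg.norm(d[:2]),np.degrees(np.arctan2(d[1],d[0])))
go(.49,-.138,.1,7.5)
```

```text
shut [ 0.4989 -0.011   0.008 ] 0.12281327163263564 -10.67396085077671
open [ 0.4903 -0.1412  0.008 ] 0.11594147397618644 6.550844027550414
move [ 0.0585 -0.0219  0.1075] twist -17.013892563316695 at [ 0.4287 -0.1499  0.2075] -9.513892563316693 clock 2.55 q [ 0.3058  0.2866 -0.1211  2.053   0.0475  0.8044 -1.5801]
```

>>> carry_out([
  [[0.02,-0.007,0.03,-5],[0.04,-0.014,0.065,-11],[0.0587,-0.0204,0.1,-16.5],[0.0587,-0.0204,0.125,-16.5],[0.0587,-0.0204,0.15,-16.5],[0.0587,-0.0204,0.17,-16.5],[0.0587,-0.0204,0.17,-16.5],[0.0587,-0.0204,0.17,-16.5]],
])

```text
clock: 3.22
position: [0.4896, -0.1389, 0.0372]
tool_rot: [-3.141, 0.002, 0.123]
force: [0.4, 0.2, 1.0]
grip_width: 0.0403
finger_force: 0.0
```

Run:
```python
from h import *
f=bot.grab_frame("wrist");save(f,"w2.png")
for d in bot.spot_point(f,"open_clamp_mid")[:2]: print(d["conf"],d["position"],ray(f,d["position"],.005))
go(.49,-.1395,.003,7)
```

```text
0.64 [254.2, 217.5] [ 0.4885 -0.1387  0.005 ]
move [-0.0008  0.0002  0.0357] twist 0.031100710953096744 at [ 0.4907 -0.1391  0.0387] 7.031100710953097 clock 3.3167 q [ 0.2616  0.6461 -0.1364  2.0289  0.1798  0.4763 -1.4556]
```

View pics/w2.png

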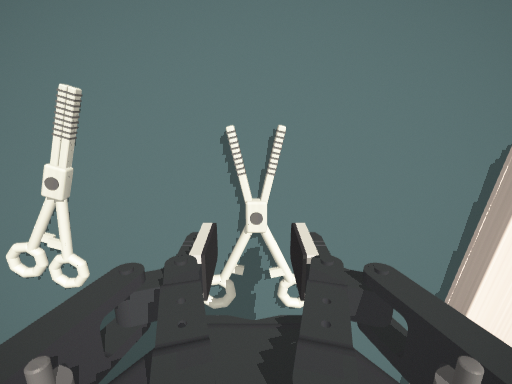

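The open clamp is centred between the pads at (255,217) and aligned with them. Next I descend and grip.

>>> carry_out([
  [[-0.0015,0,0.015,0],[-0.0015,0,0.028,0],[-0.0015,0,0.035,0],[-0.0015,0,0.035,0],[-0.0015,0,0.035,0]],
])

```text
clock: 3.73
position: [0.489, -0.1391, 0.0032]
tool_rot: [3.141, -0.001, 0.123]
force: [0.0, 0.1, 0.5]
grip_width: 0.0401
finger_force: 0.0
```

>>> carry_out([
  [[0,0,0,0],[0,0,0,0],[0,0,0,0],[0,0,0,0],[0,0,0,0],[0,0,0,0]],
], grip=0.0, grip_force=50)

```text
clock: 4.23
position: [0.4892, -0.1391, 0.0034]
tool_rot: [3.141, -0.001, 0.123]
force: [-1.8, 1.4, 10.6]
grip_width: 0.0121
finger_force: 52.8
```

>>> carry_out([
  [[0,0,-0.008,0],[0,0,-0.02,0],[0,0,-0.045,0],[0,0,-0.075,0],[0,0,-0.105,0],[0,0,-0.12,0],[0,0,-0.12,0],[0,0,-0.12,0]],
])

```text
clock: 4.9
position: [0.489, -0.1392, 0.1236]
tool_rot: [3.141, -0.002, 0.123]
force: [0.8, -0.7, -0.2]
grip_width: 0.0121
finger_force: 53.1
```

Run:
```python
from h import *
f=bot.grab_frame("wrist");save(f,"w3.png")
o=bot.observe();print(o["grip_width"],o["force"],o["finger_force"])
go(.54,.353,.12,30)
```

```text
0.012577154803877878 [ 0.6273  0.3119 -1.3511] 53.13733348622918
move [ 0.1114 -0.4821  0.0026] twist -22.95679528274877 at [ 0.4885 -0.1391  0.1226] 7.043204717251229 clock 4.95 q [ 0.2943  0.4972 -0.1761  1.995   0.1369  0.66   -1.417 ]
```

View pics/w3.png

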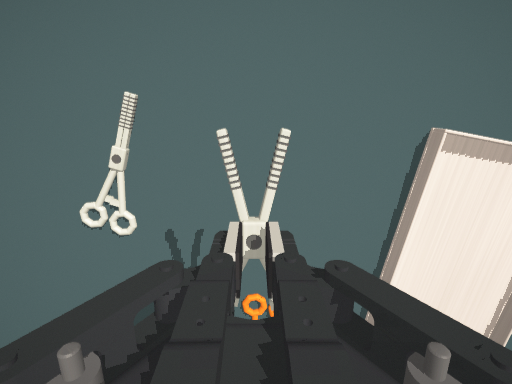

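>>> carry_out([
  [[0.004,-0.015,0,-1],[0.011,-0.045,0,-2],[0.02,-0.083,0,-4],[0.029,-0.123,0,-6],[0.039,-0.163,0,-8],[0.048,-0.203,0,-10],[0.058,-0.243,0,-12],[0.067,-0.283,0,-14],[0.077,-0.323,0,-16],[0.086,-0.363,0,-18],[0.096,-0.403,0,-19],[0.105,-0.44,0,-21]],
])

```text
clock: 5.95
position: [0.5379, 0.3129, 0.1211]
tool_rot: [-3.141, 0.002, 0.491]
force: [0.7, -0.8, 0.1]
grip_width: 0.012
finger_force: 53.1
```

>>> carry_out([
  [[0,0,0,0],[0,0,0,0]],
])

```text
clock: 6.12
position: [0.5374, 0.3127, 0.1207]
tool_rot: [-3.141, 0.002, 0.493]
force: [0.5, -0.8, -0.4]
grip_width: 0.0117
finger_force: 53.2
```

Run:
```python
from h import *
f=bot.grab_frame("wrist");save(f,"w4.png")
for d in bot.spot_point(f,"dish_in")[:2]+bot.look_for(f,"dish_in")[:2]: print(d["conf"],d["position"],ray(f,d["position"],.003))
go(.547,.367,.06,30)
go(.547,.367,.007,30)
```

```text
0.79 [201.2, 156.6] [0.5367 0.3681 0.003 ]
0.69 [187.9, 139.5] [0.5452 0.3856 0.003 ]
move [ 0.0346 -0.0472  0.0615] twist -2.0175743975796365 at [0.5387 0.3091 0.1216] 27.982425602420363 clock 6.2667 q [-0.4354  0.6546 -0.2693  1.6906  0.2223  0.8284 -1.8853]
move [ 0.0347 -0.0473  0.1145] twist -2.0175743975796365 at [0.5387 0.3091 0.1216] 27.982425602420363 clock 6.2667 q [-0.4354  0.6546 -0.2693  1.6906  0.2223  0.8284 -1.8853]
```

>>> carry_out([
  [[0.017,-0.023,0.01,-1],[0.034,-0.047,0.03,-2],[0.034,-0.047,0.06,-2],[0.034,-0.047,0.085,-2],[0.034,-0.047,0.1,-2],[0.034,-0.047,0.108,-2],[0.034,-0.047,0.113,-2],[0.034,-0.047,0.113,-2],[0.034,-0.047,0.113,-2]],
])

```text
clock: 7.02
position: [0.5474, 0.368, 0.0105]
tool_rot: [-3.142, -0.001, 0.524]
force: [-0.1, 0.3, -0.1]
grip_width: 0.012
finger_force: 53.1
```

Run:
```python
from h import *
go(.547,.367,.0065,30)
print(bot.observe()["force"])
```

```text
move [-0.0009  0.0007  0.004 ] twist 0.01553283119246629 at [0.5474 0.368  0.0105] 30.015532831192466 clock 7.0167 q [-0.5302  0.8565 -0.2372  1.6204  0.2804  0.697  -1.9512]
[-0.1117  0.341  -0.1303]
```

>>> carry_out([
  [[0,0,0.002,0],[0,0,0.0035,0],[0,0,0.0035,0]],
])

```text
clock: 7.27
position: [0.5471, 0.3682, 0.0065]
tool_rot: [-3.142, -0.001, 0.524]
force: [-0.1, 0.1, 1.5]
grip_width: 0.0122
finger_force: 53.4
```

>>> carry_out([
  [[0,0,0,0],[0,0,0,0],[0,0,0,0],[0,0,0,0]],
], grip=0.04)

```text
clock: 7.6
position: [0.5468, 0.3681, 0.006]
tool_rot: [-3.142, -0.0, 0.525]
force: [0.6, 0.3, 0.1]
grip_width: 0.04
finger_force: 0.0
```

>>> carry_out([
  [[0,0,-0.02,0],[0,0,-0.045,0],[0,0,-0.08,0],[0,0,-0.115,0],[0,0,-0.125,0],[0,0,-0.125,0]],
])

```text
clock: 8.1
position: [0.5481, 0.369, 0.1345]
tool_rot: [-3.141, -0.005, 0.524]
force: [-0.0, -0.6, -0.5]
grip_width: 0.0398
finger_force: 0.0
```

Run:
```python
from h import *
f=bot.grab_frame("wrist");save(f,"w5.png")
for n in ("open_clamp_mid","dish_in"):
  for d in bot.spot_point(f,n)[:2]: print(n,d["conf"],d["position"],ray(f,d["position"],.005))
go(.499,-.0105,.1,-10)
```

```text
open_clamp_mid 0.81 [254.9, 184.6] [0.5453 0.3662 0.005 ]
dish_in 0.7 [249.5, 193.8] [0.5343 0.3661 0.005 ]
move [-0.2304  0.3036  0.0303] twist 40.05318824642846 at [0.5464 0.3677 0.13  ] 30.05318824642846 clock 8.25 q [-0.5048  0.6971 -0.2778  1.5777  0.2267  0.8998 -1.9089]
```

View pics/w5.png

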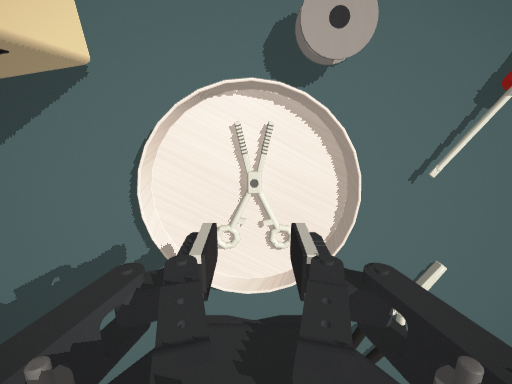

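The open clamp lies flat in the dish with its pivot at (254,184), and both its ends are on the floor. Now for the shut clamp.

>>> carry_out([
  [[-0.011,0.014,0,2],[-0.034,0.044,0,6],[-0.058,0.076,0,11],[-0.082,0.108,0,15],[-0.106,0.14,0,19],[-0.13,0.172,0,24],[-0.154,0.204,0,28],[-0.178,0.236,0.005,32],[-0.202,0.267,0.01,36],[-0.22,0.29,0.02,39],[-0.23,0.303,0.03,40],[-0.23,0.303,0.03,40]],
])

```text
clock: 9.25
position: [0.4972, -0.0136, 0.0985]
tool_rot: [3.139, 0.004, -0.18]
force: [-0.0, -1.0, -0.6]
grip_width: 0.0398
finger_force: 0.0
```

>>> carry_out([
  [[0,0,0,0],[0,0,0,0]],
])

```text
clock: 9.42
position: [0.4992, -0.0087, 0.1004]
tool_rot: [-3.141, 0.001, -0.173]
force: [0.3, -0.1, 0.3]
grip_width: 0.0402
finger_force: 0.0
```

Run:
```python
from h import *
f=bot.grab_frame("wrist");save(f,"w6.png")
for n in ("shut_clamp_mid","pliers_mid"):
  for d in bot.spot_point(f,n)[:2]: print(n,d["conf"],d["position"],ray(f,d["position"],.005))
go(.498,-.0105,.04,-10)
```

```text
shut_clamp_mid 0.55 [255.8, 189.9] [ 0.4984 -0.0097  0.005 ]
move [-0.0012  0.0023  0.0609] twist 0.14593070687611842 at [ 0.4996 -0.0084  0.1009] -9.854069293123882 clock 9.5667 q [-0.024   0.5215 -0.1021  2.0314  0.0905  0.5928 -1.9305]
```

View pics/w6.png

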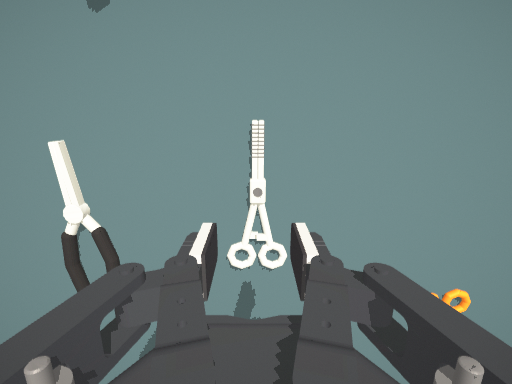

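The shut clamp is aligned, with its pivot at (257,191), and the pliers are well clear.

>>> carry_out([
  [[-0.001,0.001,0.015,0],[-0.0015,0.0018,0.04,0],[-0.0015,0.0018,0.065,0],[-0.0015,0.0018,0.085,0],[-0.0015,0.0018,0.094,0],[-0.0015,0.0018,0.0975,0],[-0.0015,0.0018,0.0975,0],[-0.0015,0.0018,0.0975,0]],
])

```text
clock: 10.23
position: [0.4982, -0.0107, 0.0043]
tool_rot: [-3.141, -0.001, -0.173]
force: [0.7, -0.2, 0.0]
grip_width: 0.0398
finger_force: 0.0
```

>>> carry_out([
  [[0,0,0,0],[0,0,0,0],[0,0,0,0],[0,0,0,0],[0,0,0,0],[0,0,0,0]],
], grip=0.0, grip_force=50)

```text
clock: 10.73
position: [0.4982, -0.0109, 0.0045]
tool_rot: [-3.141, -0.001, -0.174]
force: [-1.6, -0.4, 11.8]
grip_width: 0.0122
finger_force: 48.8
```

>>> carry_out([
  [[0,0,-0.008,0],[0,0,-0.02,0],[0,0,-0.045,0],[0,0,-0.075,0],[0,0,-0.105,0],[0,0,-0.12,0],[0,0,-0.12,0],[0,0,-0.12,0]],
])

```text
clock: 11.4
position: [0.498, -0.011, 0.1246]
tool_rot: [-3.141, -0.002, -0.174]
force: [-0.5, -1.3, -0.3]
grip_width: 0.0121
finger_force: 49.3
```

Run:
```python
from h import *
f=bot.grab_frame("wrist");save(f,"w7.png")
o=bot.observe();print(o["grip_width"],o["finger_force"])
go(.457,-.363,.12,-5)
```

```text
0.012097454339121821 49.26295816898346
move [0.0209 0.3537 0.0036] twist -4.953980132606132 at [ 0.4975 -0.011   0.1237] -9.953980132606132 clock 11.45 q [-0.0134  0.4801 -0.1092  2.0228  0.0842  0.6424 -1.9223]
```

>>> carry_out([
  [[0.001,0.015,0,0],[0.003,0.045,0,-1],[0.005,0.08,0,-1],[0.007,0.115,0,-2],[0.009,0.15,0,-2],[0.011,0.185,0,-3],[0.013,0.22,0,-3],[0.015,0.255,0,-4],[0.017,0.29,0,-4],[0.019,0.325,0,-5],[0.02,0.345,0,-5],[0.02,0.353,0,-5]],
])

```text
clock: 12.45
position: [0.4544, -0.3654, 0.122]
tool_rot: [3.141, 0.002, -0.09]
force: [-1.1, -0.1, 0.0]
grip_width: 0.012
finger_force: 49.2
```

>>> carry_out([
  [[0,0,0,0],[0,0,0,0]],
])

```text
clock: 12.62
position: [0.4561, -0.361, 0.1225]
tool_rot: [-3.14, 0.001, -0.086]
force: [0.1, 0.5, -0.1]
grip_width: 0.0121
finger_force: 49.2
```

Run:
```python
from h import *
f=bot.grab_frame("wrist");save(f,"w8.png")
for d in bot.spot_point(f,"tray_in")[:2]+bot.look_for(f,"tray_in")[:2]: print(d["conf"],d["position"],ray(f,d["position"],.003))
go(.456,-.363,.007,-5)
```

```text
0.9 [254.3, 189.2] [ 0.4493 -0.3602  0.003 ]
0.58 [263.6, 149.0] [ 0.4873 -0.3722  0.003 ]
move [-0.0006  0.0027  0.1162] twist 0.15855184154071544 at [ 0.4568 -0.3605  0.1232] -4.841448158459285 clock 12.7667 q [ 0.6507  0.5899 -0.1191  1.8041  0.0959  0.7538 -1.1738]
```

View pics/w8.png

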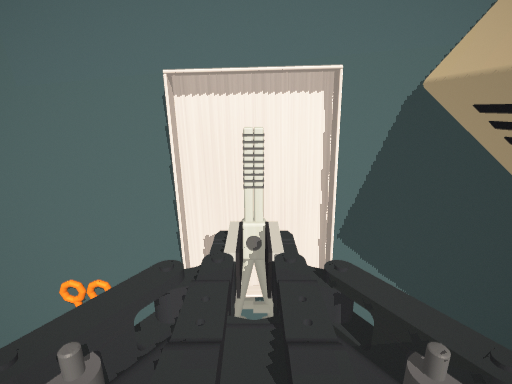

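The shut clamp is held at (253,240) over the tray's centre line. Lowering it now: it was gripped with the TCP at z 0.0045, so I release at about 0.0075.

>>> carry_out([
  [[0,0.001,0.015,0],[0,0.0015,0.04,0],[0,0.0015,0.07,0],[0,0.0015,0.09,0],[0,0.0015,0.102,0],[0,0.0015,0.109,0],[0,0.0015,0.113,0],[0,0.0015,0.1155,0],[0,0.0015,0.1155,0],[0,0.0015,0.1155,0]],
])

```text
clock: 13.6
position: [0.4566, -0.3638, 0.0088]
tool_rot: [3.141, -0.001, -0.086]
force: [1.0, -0.4, -1.1]
grip_width: 0.0125
finger_force: 49.3
```

>>> carry_out([
  [[0,0,0,0],[0,0,0,0],[0,0,0,0],[0,0,0,0]],
], grip=0.04)

```text
clock: 13.93
position: [0.4563, -0.3637, 0.0082]
tool_rot: [3.141, -0.0, -0.086]
force: [-0.0, -0.6, -0.1]
grip_width: 0.0401
finger_force: 0.0
```

>>> carry_out([
  [[0,0,-0.02,0],[0,0,-0.045,0],[0,0,-0.08,0],[0,0,-0.115,0],[0,0,-0.15,0],[0,0,-0.16,0],[0,0,-0.16,0],[0,0,-0.16,0]],
])

```text
clock: 14.6
position: [0.4562, -0.3637, 0.1681]
tool_rot: [3.141, -0.001, -0.086]
force: [-0.3, 0.4, -0.7]
grip_width: 0.0399
finger_force: 0.0
```

Run:
```python
from h import *
f=bot.grab_frame("wrist");save(f,"w9.png")
for n in ("shut_clamp_mid","tray_in"):
  for d in bot.spot_point(f,n)[:2]: print(n,d["conf"],d["position"],ray(f,d["position"],.005))
f=bot.grab_frame("side")
for n in Z:
  for d in bot.spot_point(f,n)[:3]: print(n,d["conf"],d["position"],ray(f,d["position"],.005))
```

```text
shut_clamp_mid 0.97 [252.4, 173.6] [ 0.4553 -0.3616  0.005 ]
shut_clamp_mid 0.85 [110.9, 311.1] [ 0.2915 -0.165   0.005 ]
tray_in 0.78 [253.6, 177.8] [ 0.4504 -0.3625  0.005 ]
shut_clamp_mid 0.87 [237.9, 273.1] [0.3238 0.2202 0.005 ]
shut_clamp_mid 0.65 [319.3, 192.8] [ 0.2959 -0.1583  0.005 ]
shut_clamp_mid 0.53 [293.4, 154.9] [ 0.4619 -0.3485  0.005 ]
open_clamp_mid 0.96 [101.3, 280.6] [0.5501 0.3732 0.005 ]
pliers_mid 0.78 [187.1, 225.8] [0.5179 0.1432 0.005 ]
tray_in 0.86 [300.5, 157.9] [ 0.4317 -0.3385  0.005 ]
dish_in 0.66 [110.4, 280.6] [0.5342 0.3641 0.005 ]
```

View pics/w9.png

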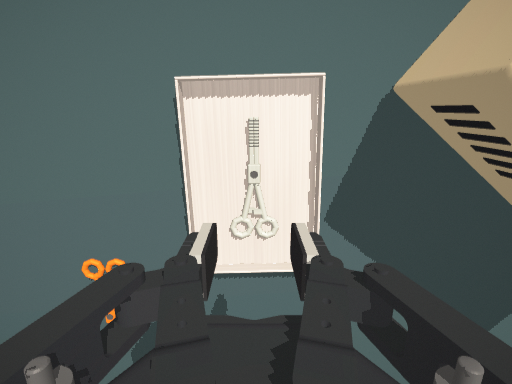

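The shut clamp lies flat in the middle of the tray with its pivot at (253,174). The arm is clear and the pliers haven't moved.

```bash
python3 -c "
from workcell import bot
print(bot.job_done())"
```

```text
the job is handed in; nothing more can be done
None
```

I handed the job in at about 15 s: the shut clamp lies flat in the tray, the open clamp lies flat in the dish, and the pliers are where they were; no verdict came back.

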